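Load a flange bolt into the clamping rail

ROBOT

A 6-joint arm with a two-finger parallel gripper is mounted at the origin on the work surface. World frame = base frame: x ahead of the robot, y to its left, z up, the work surface at z = 0. Lengths are in mm, angles in rad, forces in N, time in s.
With the tool pointing down it reaches from about 350 to 975 mm from the base axis. Payload 7.1 kg.
Tool frame: the origin (TCP) lies on the mounting face of the last link; the fingertips stand 182 mm ahead of it and the grasp point (between the pads) lies 163 mm ahead of it (ctrl.tip_reach is the distance from the TCP to the fingertips, in mm); z points along the fingers, y is the direction in which the jaws open and shut (so a half turn about z gives the same grasp; the last joint's range is limited). The gripper opens to 88 mm and grips with 3 to 60 N. Pads are 20 mm wide; open, the fingers measure 115 mm over their backs; the gripper's body (75 mm by 178 mm) begins 61 mm behind the grasp point.
Start: joints at [1.223, 0.423, 1.63, -0, 1.089, -0.019], TCP at [201.786, 591.514, 404.675] pointing down, gripper open.
Joint ranges: [-3, 3], [-0.9, 2.11], [0.09, 2.58], [-1.31, 4.45], [0.11, 2.69], [-2.54, 2.54]. Speed limits (rad/s): [2.39, 2.39, 3.01, 3.14, 3.14, 3.14].

INTERFACE

Orientations are given as a rotation vector (axis times angle).
In Python, from workcell import ctrl gives the robot as it stands.
- The arm moves only by the tool jog_arm, never from a script. Its argument "steps" is a list that holds one entry, the list of rows, each a list of 7 numbers: the shift along the tool's x, y, z in m, then the turn, a rotation vector about the tool's x, y, z in degrees, then the gripper's target within -1 to 1 (shut at 1, half-way at 0, fully open at -1). A call has 1 to 20 rows; each row shifts and turns the commanded pose from where the row before left it, along the tool's axes as they then stand; what a row does not reach is not made up. A row lasts 1/12 s, in which the tool goes at most 41.7 mm and 7.16 degrees, less where a joint would pass 70% of its speed; a pose out of reach is approached as far as the arm can. A call is refused whole if a number of a shift passes 0.0417 or a number of a turn 7.16, either way. A call with a gripper value outside its range is refused whole. The fingers move at their own pace and stop on an object; the grip force is fixed at half the most. Time passes only in rows, so rows that do not move let the fingers close. It gives the time, the measured TCP pose, the force and the opening at its end, in the units of the state.
- ctrl.get_obs(): the state, without advancing time (a new reading comes with each control period).
- ctrl.get_image(name): name is "side" or "top"; returns the picture (384x512x3 uint8, red, green, blue); there is no depth.
- ctrl.camera_info(name): a dict with "fx", "fy", "cx", "cy" (pixels), "origin" and "attitude" of the camera in the world. Camera axes: x right, y down, z forward; pixel columns grow to the right and rows downward; lengths in mm; the calibration is good to about 2 mm. A picture is of the moment at which its call begins. camera_info takes no time and is no camera call.
- ctrl.close_job(): hands the job in, once; it reports no verdict.
Trained networks look in the newest picture that a camera, given by its name, has taken for a name from the list of things; names that differ only in an ending like _2 or _b are one class to them, and where a whole thing is asked for, a point or a joint stands for the part that bears it (a point fixed in the world has none). Each returns a list of dicts, best first, with "p" (0 to 1); they miss things now and then, are a little off and sometimes report something else, mostly with a low value. They report only what shows in the picture. A call takes as long as a camera call. They do not tell look-alikes from the thing itself.
- ctrl.look_for(thing, camera): "bbox" ([left, top, right, bottom] in pixels, round what is visible of it).
- ctrl.trace(thing, camera): "pixels" (384x512 bool, what is visible of it) and "bbox" ([left, top, right, bottom] in pixels, round what is visible of it).
- ctrl.landmark_of(thing, camera): "uv" ([column, row] in pixels: a listed point, or the origin of a listed thing).
The state is a dict: "t": time; "qpos": joint angles; "qvel": joint speeds; "joint_torque": joint torques, N m; "ee_pos": TCP position; "orientation": TCP orientation; "ft_force": force on the tool from outside, world axes, zero at the start; "moment": the same for the moment, N m; "width": finger opening in mm.
Only numpy, scipy, OpenCV 4.12 (cv2) and the standard library are available. Lean on these libraries where they do the work, as an engineer would, in place of code of your own. Each camera call takes 0.05 s, during which the arm holds its last target.

TASK

Take the green-threaded bolt and slide it, standing head down, into the blue clamping rail through the rail's open flared end, then along the slot until its shank is level with the yellow painted mark. Let go of it there, standing upright with its head captive under the rail's lips, and leave the pink and the rusty bolt standing where they are.

Things in the scene. Friction and masses are not known exactly. Their poses are not given: they have to be found in the camera images.
- green_bolt: The bolt to load: bright green shank, plain steel head; a flange bolt standing head down, 110 mm tall: hex head 30 mm across, 12 high, at the bottom; flange 46 mm diameter from 12 to 17 mm height; round shank 16 mm diameter from there to the top; 0.2 to 0.4 kg. Origin: centre of the head's underside; z up the shank. It is round, so its yaw does not matter.
- rail: Blue C-channel fixed to the bench, no floor, 160 long, 78 wide, 32 mm high. Origin mid-length, mid-width at bench level; x along the slot, inwards. Inside 62 mm wide, 26 high; two lips 6 thick leave a 32 mm slot. Open end x=-80 mm, flared out to x=-105; dark end block from x=+70. Yellow mark, 12 mm wide, across both lips at x=+20: the bolt's centre belongs there, y=0.
- pink_bolt: Bystander: dull pink shank, plain steel head, otherwise the same; a flange bolt standing head down, 110 mm tall: hex head 30 mm across, 12 high, at the bottom; flange 46 mm diameter from 12 to 17 mm height; round shank 16 mm diameter from there to the top; 0.2 to 0.4 kg. Origin: centre of the head's underside; z up the shank. 
- rusty_bolt: Bystander: dark rust-brown all over, otherwise the same; a flange bolt standing head down, 110 mm tall: hex head 30 mm across, 12 high, at the bottom; flange 46 mm diameter from 12 to 17 mm height; round shank 16 mm diameter from there to the top; 0.2 to 0.4 kg. Origin: centre of the head's underside; z up the shank. 
Things that resemble listed ones, but are neither listed nor needed, are in the scene too. There is more than one size of the rail; the job needs the largest.

How it is judged (in metres and radians):
On the way:
1. the green bolt's head goes in at the open end, low and in the middle of the channel (x of green_bolt in the frame of rail between -0.08 and -0.025 m and y of green_bolt in the frame of rail between -0.012 and 0.012 m and z of green_bolt in the frame of rail between -0.005 and 0.014 m), for 0.05 s.
At the end, for the whole second after the job is handed in: The green bolt stands upright (within 10 degrees) and at rest on the bench inside the rail's channel, its centre within 15 mm of the yellow mark along the slot and within 12 mm of the slot's middle; the pink and the rusty bolt still stand within 30 mm of where they began (x of green_bolt in the frame of rail between 0.005 and 0.035 m and y of green_bolt in the frame of rail between -0.012 and 0.012 m and z of green_bolt in the frame of rail between -0.005 and 0.005 m and angle between green_bolt's own z axis and vertical below 0.18 rad and linear speed of green_bolt below 0.02 m/s and distance of each of pink_bolt, rusty_bolt from where it was at the start of the episode below 0.03 m and angle between each of pink_bolt, rusty_bolt's own z axis and vertical below 0.2 rad); the robot touches nothing.
It fails at once if the pink bolt is knocked over or carried off (angle between pink_bolt's own z axis and vertical above 0.6 rad or distance of pink_bolt from where it was at the start of the episode above 0.04 m).
It fails at once if the rusty bolt is knocked over or carried off (angle between rusty_bolt's own z axis and vertical above 0.6 rad or distance of rusty_bolt from where it was at the start of the episode above 0.04 m).
It also fails if it takes over 43 s, if anything falls off the work surface, if the arm or the gripper's body presses on something with over 40 N, if the wrist force passes 120 N, or if a joint passes its speed limit or range.

## Working session

There is one attempt and no reset: what is moved stays moved. The work goes in short steps, Python scripts to look and compute and a tool call to move; the robot and the scene stay as the last step left them, time stands still between calls to the robot, and variables do not carry over. Pictures are saved under pics/ and viewed, and the job is handed in when it is done.

Besides the shell and the picture viewer there is one more tool, called after "Request:" as name([rows], argument=value, ...), one row to a line, values as JSON. jog_arm: Moves the arm, as the interface text tells. Its arguments: {"type":"object","properties":{"steps":{"type":"array"}},"required":["steps"]}

```bash
mkdir -p pics; ls
python3 - <<'E'
from workcell import ctrl
import cv2
o=ctrl.get_obs(); print({k:o[k] for k in('t','ee_pos','orientation','width','ft_force')})
for n in('top','side'):
    im=ctrl.get_image(n); cv2.imwrite(f'pics/{n}0.png',im[:,:,::-1]); print(n,ctrl.camera_info(n))
    for th in('green_bolt','rail','pink_bolt','rusty_bolt'):
        print(th,[(d['bbox'],round(d['p'],2)) for d in ctrl.look_for(th,n)][:4],[(d['uv'],round(d['p'],2)) for d in ctrl.landmark_of(th,n)][:4])
print(ctrl.get_obs()['t'])
E
```

```text
pics
{'t': 0.0, 'ee_pos': array([201.7000454 , 591.25721026, 403.91947203]), 'orientation': array([-5.14042959e-01, -3.09900266e+00,  2.36602532e-03]), 'width': 87.78017815891457, 'ft_force': array([ 0.26575663,  1.01527368, -0.11925767])}
top {'fx': 478.3216558157314, 'fy': 478.3216558157314, 'cx': 251.8551857445034, 'cy': 193.31036477617113, 'origin': array([ 376.76815281,  -63.26822724, 1018.08753111]), 'attitude': array([-2.13541884,  2.1159058 , -0.18312389])}
green_bolt [([355.8, 213.4, 385.7, 233.1], 0.9)] [([362.7, 223.6], 0.62)]
rail [([121.5, 101.9, 184.3, 130.8], 0.91), ([102.5, 164.3, 194.6, 214.0], 0.89), ([127.2, 245.6, 193.5, 278.5], 0.72)] [([148.2, 186.8], 0.72), ([150.7, 118.1], 0.71), ([157.7, 262.2], 0.65)]
pink_bolt [([305.1, 147.5, 322.6, 174.7], 0.63)] [([312.3, 167.6], 0.91)]
rusty_bolt [([272.0, 213.1, 299.2, 234.7], 0.9)] [([285.4, 223.6], 0.76)]
side {'fx': 430.7857399685839, 'fy': 430.7857399685839, 'cx': 252.32365648277636, 'cy': 187.69862116724823, 'origin': array([ 465.94227931, -732.02030338,  719.2386842 ]), 'attitude': array([-2.34802207,  0.17474327, -0.0764319 ])}
green_bolt [([223.1, 262.3, 245.0, 306.9], 0.77)] [([233.7, 296.6], 0.57)]
rail [([166.8, 130.8, 194.2, 172.3], 0.9), ([223.7, 110.7, 256.3, 165.1], 0.88), ([283.5, 112.7, 318.5, 149.5], 0.67)] [([296.6, 132.1], 0.82), ([181.5, 152.8], 0.77), ([240.6, 138.3], 0.69)]
pink_bolt [([278.5, 203.5, 298.8, 246.5], 0.57)] [([286.8, 241.6], 0.87)]
rusty_bolt [([212.2, 192.9, 232.3, 235.9], 0.91)] [([224.8, 228.1], 0.88)]
0.9
```

View pics/top0.png

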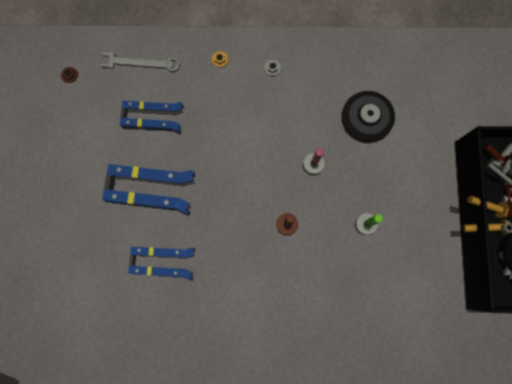

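View pics/side0.png

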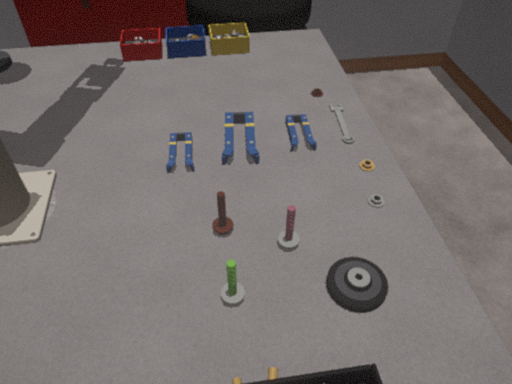

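The top view shows the largest rail in the middle, around (148,187), with its dark end block at the left and the flared end at the right. The green bolt is at (368,224), pink at (314,163) and rusty at (287,224). Next I'll measure them precisely.

```bash
cat > h.py <<'E'
import numpy as np,cv2
from scipy.spatial.transform import Rotation as R
from workcell import ctrl
def ray(n,uv):
    c=ctrl.camera_info(n);d=R.from_rotvec(c['attitude']).apply([(uv[0]-c['cx'])/c['fx'],(uv[1]-c['cy'])/c['fy'],1]);return np.array(c['origin']),d
def at(n,uv,z):
    o,d=ray(n,uv);return (o+d*(z-o[2])/d[2])[:2]
def proj(n,P):
    c=ctrl.camera_info(n);p=R.from_rotvec(c['attitude']).inv().apply(np.atleast_2d(P)-c['origin']);return np.c_[c['fx']*p[:,0]/p[:,2]+c['cx'],c['fy']*p[:,1]/p[:,2]+c['cy']]
E
python3 - <<'E'
from h import *
t=cv2.imread('pics/top0.png');s=cv2.imread('pics/side0.png')
def up(im,x0,y0,x1,y1,k,f): cv2.imwrite(f,cv2.resize(im[y0:y1,x0:x1],None,fx=k,fy=k,interpolation=cv2.INTER_CUBIC))
up(t,95,155,205,220,7,'pics/r1.png');up(s,210,100,270,170,8,'pics/r2.png')
up(t,260,135,400,245,5,'pics/b1.png')
def blobs(im,roi,lo,hi):
    h=cv2.cvtColor(im,cv2.COLOR_BGR2HSV);m=cv2.inRange(h,lo,hi);k=np.zeros_like(m);x0,y0,x1,y1=roi;k[y0:y1,x0:x1]=m[y0:y1,x0:x1]
    n,l,st,c=cv2.connectedComponentsWithStats(k);return [(c[i].round(1),st[i]) for i in range(1,n) if st[i][4]>5]
for n,im,roi in(('top',t,(95,155,205,220)),('side',s,(215,105,265,170))):
    for c,st in blobs(im,roi,(20,90,90),(40,255,255)): print(n,'yellow',c,st,at(n,c,32))
    for c,st in blobs(im,roi,(100,80,40),(130,255,255)): print(n,'blue',c,st,at(n,c,32))
for n,im in(('top',t),('side',s)):
    for c,st in blobs(im,(150,100,450,350),(45,120,80),(75,255,255)): print(n,'green',c,st)
for th in('green_bolt','pink_bolt','rusty_bolt'):
    A=[];b=[]
    for n in('top','side'):
        uv=ctrl.landmark_of(th,n)
        if not uv: continue
        uv=uv[0]['uv'];print(th,n,uv,at(n,uv,0).round(1))
E
```

```text
top yellow [134.8 171.6] [132 166   7  12  67] [598.41590337 191.43925014]
top yellow [130.5 197.5] [127 192   8  12  70] [542.80380484 197.51178604]
top blue [119.  170.5] [107 164  25  14 249] [600.51532938 225.03727793]
top blue [165.5 175.3] [138 168  56  15 594] [590.9685381  126.12984774]
top blue [114.7 195.8] [102 189  26  15 272] [546.12586239 230.8649884 ]
top blue [161.4 201.9] [134 193  55  21 631] [534.04627434 132.34079812]
side yellow [249.8 124.1] [245 123  10   3  24] [600.01856925 189.33930975]
side yellow [228.9 124.9] [225 124   9   3  25] [544.68928109 193.90514465]
side blue [229.  117.6] [225 113   9  10  77] [548.60023779 226.50640719]
side blue [248.4 116.6] [245 112   8  10  69] [601.17688331 223.43185563]
side blue [250.8 141.6] [246 127  13  32 237] [591.80603247 115.82858699]
side blue [228.1 142.1] [222 128  11  30 221] [534.6509636 122.2169711]
top green [377.2 218. ] [372 214  11   9  67]
side green [230.8 263.6] [227 260   8   8  52]
green_bolt top [362.7, 223.6] [ 496.  -293.7]
green_bolt side [233.7, 296.6] [ 497.5 -300.1]
pink_bolt top [312.3, 167.6] [ 617.8 -187.7]
pink_bolt side [286.8, 241.6] [ 623.6 -186.6]
rusty_bolt top [285.4, 223.6] [ 494.5 -128.6]
rusty_bolt side [224.8, 228.1] [ 498.4 -130.8]
```

View pics/r1.png

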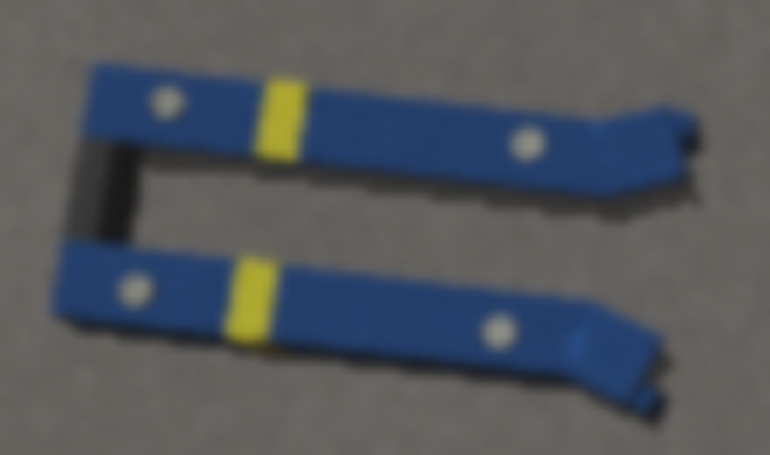

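View pics/r2.png

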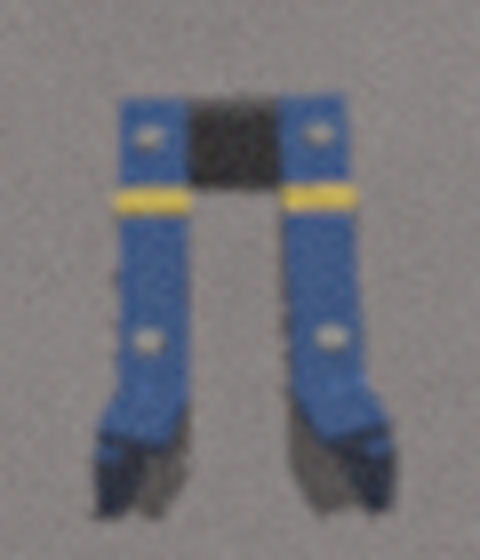

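View pics/b1.png

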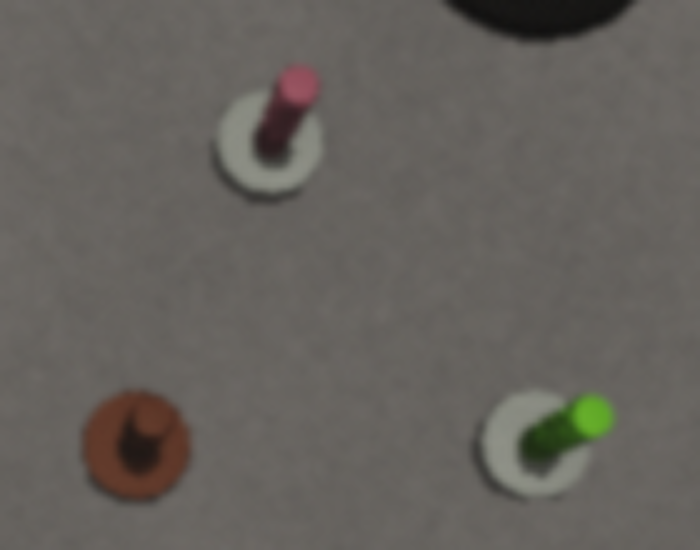

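Run:
```python
from h import *
f=lambda p,k,x0,y0:((p[0]+.5)/k-.5+x0,(p[1]+.5)/k-.5+y0)
for n,k,x0,y0,ps in(('top',7,95,155,dict(lA=(168,103),rA=(528,144),lB=(136,291),rB=(499,331),yA=(281,120),yB=(252,300),bA=(93,67),bB=(56,318))),('side',8,210,100,dict(lA=(320,132),rA=(332,337),lB=(149,136),rB=(147,341),yA=(320,197),yB=(154,201)))):
    P={a:at(n,f(p,k,x0,y0),32) for a,p in ps.items()}
    m1=(P['lA']+P['lB'])/2;m2=(P['rA']+P['rB'])/2;y=(P['yA']+P['yB'])/2
    d=m1-m2;print(n,'mid l',m1.round(1),'r',m2.round(1),'mark',y.round(1),'dir deg',np.degrees(np.arctan2(d[1],d[0])),'sep',np.linalg.norm(P['yA']-P['yB']),'perp off of mark',((y-m2)@np.array([-d[1],d[0]]))/np.linalg.norm(d), 'perp of A-B', np.degrees(np.arctan2(*(P['lA']-P['lB'])[::-1]))+90, P.get('bA'),P.get('bB'))
for nm,fl,tp in(('green',(535,445),(593,416)),('pink',(270,145),(299,85)),('rusty',(137,446),(155,418))):
    print(nm,at('top',f(fl,5,260,135),17).round(1),at('top',f(tp,5,260,135),110).round(1))
print('side green top',at('side',(231.2,263.5),110), at('side',(233,293),17))
```

```text
top mid l [574.3 229.2] r [562.8 119.8] mark [570.6 194.5] dir deg 84.01891719402694 sep 55.51006814631752 perp off of mark 0.06390934258915906 perp of A-B 83.88353393999003 [614.12768754 249.5201763 ] [536.98596383 255.74499508]
side mid l [575.8 228.5] r [563.3 118.7] mark [572. 192.] dir deg 83.51081111533603 sep 55.08304498054114 perp off of mark -0.30188981742874715 perp of A-B 83.92406226216704 None None
green [ 494.1 -298. ] [ 494.5 -298.7]
pink [ 622.7 -188.5] [ 624.1 -188.5]
rusty [ 492.2 -130.9] [ 492.3 -131.5]
side green top [ 496.05211621 -302.14938739] [ 496.38154454 -302.59098068]
```

```bash
cat >> h.py <<'E'
def go(*T):
    o=ctrl.get_obs();Rt=R.from_rotvec(o['orientation']);p=np.array(o['ee_pos'])
    for t in T:
        print(t,'tool delta mm',Rt.inv().apply(np.array(t)-p).round(1));p=np.array(t,float)
    print('t',o['t'],'at',o['ee_pos'].round(1),o['orientation'].round(4),'axes',Rt.as_matrix().round(4).tolist(),o['width'],o['ft_force'].round(1),o['qpos'].round(2))
E
python3 - <<'E'
from h import *
go((495.2,-300.3,404),(495.2,-300.3,248))
E
```

```text
(495.2, -300.3, 404) tool delta mm [-5.657e+02 -7.493e+02  7.000e-01]
(495.2, -300.3, 248) tool delta mm [ -0.   0. 156.]
t 1.2 at [201.8 591.5 404.7] [-5.1410e-01 -3.0992e+00  1.0000e-04] axes [[-0.9464, 0.3229, -0.0], [0.3229, 0.9464, -0.0001], [0.0, -0.0001, -1.0]] 87.91214042158268 [ 0.3 -0.1  0.4] [ 1.22  0.42  1.63  0.    1.09 -0.02]
```

Request:
jog_arm([
  [[-0.0195, -0.0258, 0, 0, 0, 0, -1], [-0.0195, -0.0258, 0, 0, 0, 0, -1], [-0.0195, -0.0258, 0, 0, 0, 0, -1], [-0.0195, -0.0258, 0, 0, 0, 0, -1], [-0.0195, -0.0258, 0, 0, 0, 0, -1], [-0.0195, -0.0258, 0, 0, 0, 0, -1], [-0.0195, -0.0258, 0, 0, 0, 0, -1], [-0.0195, -0.0258, 0, 0, 0, 0, -1], [-0.0195, -0.0258, 0, 0, 0, 0, -1], [-0.0195, -0.0258, 0, 0, 0, 0, -1], [-0.0195, -0.0258, 0, 0, 0, 0, -1], [-0.0195, -0.0258, 0, 0, 0, 0, -1], [-0.0195, -0.0258, 0, 0, 0, 0, -1], [-0.0195, -0.0258, 0, 0, 0, 0, -1], [-0.0195, -0.0258, 0, 0, 0, 0, -1], [-0.0195, -0.0258, 0, 0, 0, 0, -1], [-0.0195, -0.0258, 0, 0, 0, 0, -1], [-0.0195, -0.0258, 0, 0, 0, 0, -1], [-0.0195, -0.0258, 0, 0, 0, 0, -1], [-0.0195, -0.0258, 0, 0, 0, 0, -1]],
])

```text
t: 2.87
ee_pos: [404.4, -24.5, 405.0]
orientation: [0.514, 3.098, 0.0]
ft_force: [0.8, 0.4, 0.2]
width: 88.1
```

Request:
jog_arm([
  [[-0.0195, -0.0258, 0, 0, 0, 0, -1], [-0.0195, -0.0258, 0, 0, 0, 0, -1], [-0.0195, -0.0258, 0, 0, 0, 0, -1], [-0.0195, -0.0258, 0, 0, 0, 0, -1], [-0.0195, -0.0258, 0, 0, 0, 0, -1], [-0.0195, -0.0258, 0, 0, 0, 0, -1], [-0.0195, -0.0258, 0, 0, 0, 0, -1], [-0.0195, -0.0258, 0, 0, 0, 0, -1], [-0.0195, -0.0258, 0, 0, 0, 0, -1], [0, 0, 0, 0, 0, 0, -1], [0, 0, 0, 0, 0, 0, -1], [0, 0, 0, 0, 0, 0, -1]],
])

```text
t: 3.87
ee_pos: [495.0, -298.8, 404.3]
orientation: [-0.515, -3.098, -0.001]
ft_force: [0.1, -0.2, 0.3]
width: 87.7
```

Run:
```python
from h import *
go((495.2,-300.3,404.7),(495.2,-300.3,248))
```

```text
(495.2, -300.3, 404.7) tool delta mm [-0.7 -1.4 -0.4]
(495.2, -300.3, 248) tool delta mm [-2.000e-01 -1.000e-01  1.567e+02]
t 3.8667 at [ 495.  -298.8  404.3] [-5.1470e-01 -3.0981e+00 -1.1000e-03] axes [[-0.9463, 0.3233, -0.0009], [0.3233, 0.9463, 0.0009], [0.0012, 0.0005, -1.0]] 87.65969903090514 [ 0.1 -0.2  0.3] [-0.56  0.36  1.74  0.    1.05 -1.81]
```

Request:
jog_arm([
  [[-0.0008, -0.0012, 0.0195, 0, 0, 0, -1], [0, 0, 0.0195, 0, 0, 0, -1], [0, 0, 0.0195, 0, 0, 0, -1], [0, 0, 0.0195, 0, 0, 0, -1], [0, 0, 0.0195, 0, 0, 0, -1], [0, 0, 0.0195, 0, 0, 0, -1], [0, 0, 0.0195, 0, 0, 0, -1], [0, 0, 0.0195, 0, 0, 0, -1], [0, 0, 0, 0, 0, 0, -1], [0, 0, 0, 0, 0, 0, -1]],
])

```text
t: 4.7
ee_pos: [495.4, -299.3, 248.4]
orientation: [-0.512, -3.097, -0.002]
ft_force: [-0.1, 0.1, 0.4]
width: 87.9
```

Run:
```python
from h import *
go((495.2,-300.3,248))
a=ctrl.get_image('side')[:,:,::-1];b=ctrl.get_image('top')[:,:,::-1]
cv2.imwrite('pics/g1.png',np.hstack([cv2.resize(a[200:330,170:300],(400,400)),cv2.resize(b[160:290,310:440],(400,400))]))
```

```text
(495.2, -300.3, 248) tool delta mm [-0.2 -1.   0.4]
t 4.7 at [ 495.4 -299.3  248.4] [-5.1200e-01 -3.0973e+00 -1.6000e-03] axes [[-0.9468, 0.3218, -0.0021], [0.3218, 0.9468, 0.0014], [0.0024, 0.0006, -1.0]] 87.88626383846193 [-0.1  0.1  0.4] [-0.56  0.58  1.82  0.    0.75 -1.81]
```

View pics/g1.png

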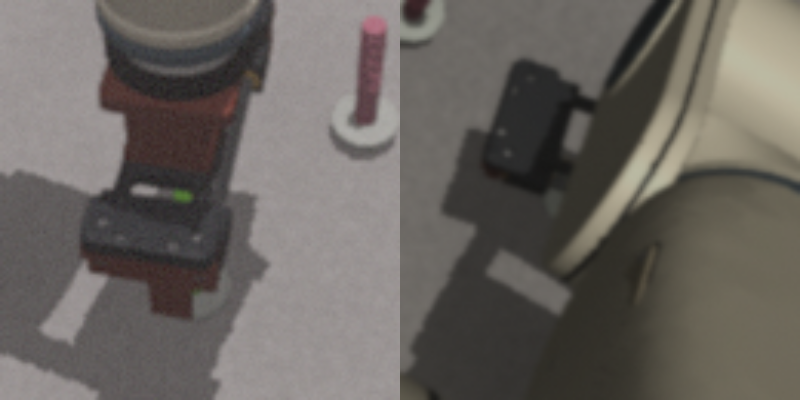

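The side view shows the open fingers straddling the green shank, visible at about (180,195). The front finger is offset left because of the tool yaw, as expected, so I'll close.

Request:
jog_arm([
  [[0, 0, 0, 0, 0, 0, 1], [0, 0, 0, 0, 0, 0, 1], [0, 0, 0, 0, 0, 0, 1], [0, 0, 0, 0, 0, 0, 1], [0, 0, 0, 0, 0, 0, 1], [0, 0, 0, 0, 0, 0, 1], [0, 0, 0, 0, 0, 0, 1], [0, 0, 0, 0, 0, 0, 1], [0, 0, 0, 0, 0, 0, 1], [0, 0, 0, 0, 0, 0, 1]],
])

```text
t: 5.63
ee_pos: [495.8, -300.6, 248.6]
orientation: [-0.514, -3.099, -0.0]
ft_force: [0.1, 0.1, -0.1]
width: 24.8
```

Request:
jog_arm([
  [[0, 0, 0, 0, 0, 0, 1], [0, 0, 0, 0, 0, 0, 1], [0, 0, 0, 0, 0, 0, 1], [0, 0, 0, 0, 0, 0, 1]],
])

```text
t: 5.97
ee_pos: [495.7, -300.5, 248.6]
orientation: [-0.514, -3.099, -0.0]
ft_force: [0.3, -0.1, -0.9]
width: 15.6
```

Request:
jog_arm([
  [[0, 0, 0, 0, 0, 0, 1], [0, 0, -0.005, 0, 0, 0, 1], [0, 0, -0.01, 0, 0, 0, 1], [0, 0, -0.015, 0, 0, 0, 1], [0, 0, -0.02, 0, 0, 0, 1], [0, 0, -0.02, 0, 0, 0, 1], [0, 0, -0.02, 0, 0, 0, 1], [0, 0, -0.02, 0, 0, 0, 1], [0, 0, -0.015, 0, 0, 0, 1], [0, 0, -0.01, 0, 0, 0, 1], [0, 0, 0, 0, 0, 0, 1], [0, 0, 0, 0, 0, 0, 1]],
])

```text
t: 6.97
ee_pos: [495.6, -300.5, 384.1]
orientation: [0.514, 3.098, -0.001]
ft_force: [0.2, -0.9, -2.3]
width: 15.4
```

Run:
```python
from h import *
go((551.7,14.3,383))
a=ctrl.get_image('side')[:,:,::-1];b=ctrl.get_image('top')[:,:,::-1]
cv2.imwrite('pics/g2.png',np.hstack([cv2.resize(a[100:330,150:380],(400,400)),cv2.resize(b[100:330,250:480],(400,400))]))
```

```text
(551.7, 14.3, 383) tool delta mm [ 48.6 316.1   1. ]
t 6.9667 at [ 495.6 -300.5  384.1] [ 5.1410e-01  3.0985e+00 -6.0000e-04] axes [[-0.9464, 0.3229, 0.0007], [0.3229, 0.9464, -0.0005], [-0.0008, -0.0002, -1.0]] 15.394628612223684 [ 0.2 -0.9 -2.3] [-0.57  0.38  1.75 -0.    1.01 -1.81]
```

View pics/g2.png

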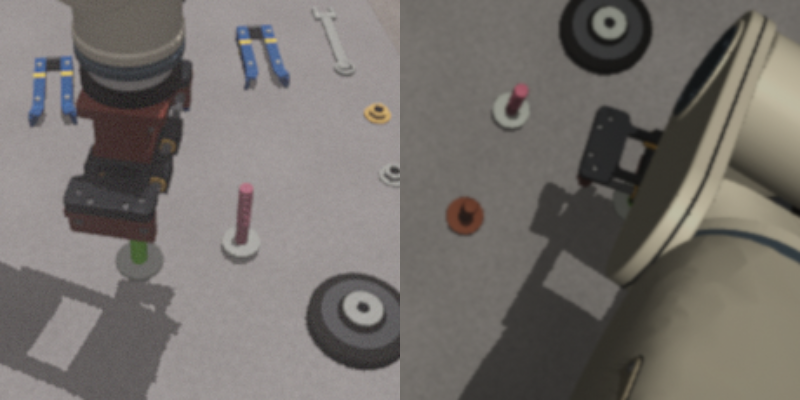

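The bolt hangs upright in the gripper: the flange is at crop (140,262) in the side view, and the bystanders haven't moved. Next I'll carry it over them.

Request:
jog_arm([
  [[0.001, 0.008, 0, 0, 0, 0, 1], [0.002, 0.014, 0, 0, 0, 0, 1], [0.003, 0.0195, 0, 0, 0, 0, 1], [0.003, 0.0195, 0, 0, 0, 0, 1], [0.003, 0.0195, 0, 0, 0, 0, 1], [0.003, 0.0195, 0, 0, 0, 0, 1], [0.003, 0.0195, 0, 0, 0, 0, 1], [0.003, 0.0195, 0, 0, 0, 0, 1], [0.003, 0.0195, 0, 0, 0, 0, 1], [0.003, 0.0195, 0, 0, 0, 0, 1], [0.003, 0.0195, 0, 0, 0, 0, 1], [0.003, 0.0195, 0, 0, 0, 0, 1], [0.003, 0.0195, 0, 0, 0, 0, 1], [0.003, 0.0195, 0, 0, 0, 0, 1], [0.003, 0.0195, 0, 0, 0, 0, 1], [0.003, 0.0195, 0, 0, 0, 0, 1], [0.002, 0.014, 0, 0, 0, 0, 1], [0.001, 0.007, 0, 0, 0, 0, 1], [0, 0, 0, 0, 0, 0, 1], [0, 0, 0, 0, 0, 0, 1]],
])

```text
t: 8.73
ee_pos: [552.1, 14.5, 383.3]
orientation: [-0.512, -3.099, 0.001]
ft_force: [-0.1, 0.2, -2.5]
width: 15.5
```

Run:
```python
from h import *
go((551.7,14.3,383),(551.7,14.3,252.5),(571.3,193.2,252.5))
```

```text
(551.7, 14.3, 383) tool delta mm [ 0.3 -0.3  0.3]
(551.7, 14.3, 252.5) tool delta mm [-1.000e-01  1.000e-01  1.305e+02]
(571.3, 193.2, 252.5) tool delta mm [ 3.900e+01  1.757e+02 -1.000e-01]
t 8.7333 at [552.1  14.5 383.3] [-5.1200e-01 -3.0988e+00  6.0000e-04] axes [[-0.9469, 0.3217, -0.0009], [0.3217, 0.9469, -0.0002], [0.0008, -0.0005, -1.0]] 15.488570159749175 [-0.1  0.2 -2.5] [ 0.    0.34  1.81 -0.    0.99 -1.24]
```

Request:
jog_arm([
  [[0, 0, 0.01, 0, 0, 0, 1], [0, 0, 0.015, 0, 0, 0, 1], [0, 0, 0.02, 0, 0, 0, 1], [0, 0, 0.02, 0, 0, 0, 1], [0, 0, 0.02, 0, 0, 0, 1], [0, 0, 0.02, 0, 0, 0, 1], [0, 0, 0.015, 0, 0, 0, 1], [0, 0, 0.01, 0, 0, 0, 1], [0, 0, 0, 0, 0, 0, 1], [0, 0, 0, 0, 0, 0, 1], [0, 0, 0, 0, 0, 0, 1]],
])

```text
t: 9.65
ee_pos: [552.7, 13.6, 254.3]
orientation: [0.515, 3.098, 0.0]
ft_force: [-0.1, 0.6, -3.4]
width: 15.7
```

Run:
```python
from h import *
go((553.3,29.3,252.5),(571.3,193.2,252.5))
a=ctrl.get_image('side')[:,:,::-1];b=ctrl.get_image('top')[:,:,::-1]
cv2.imwrite('pics/g3.png',np.hstack([cv2.resize(a[100:260,180:340],(400,400),interpolation=2),cv2.resize(b[120:280,100:260],(400,400),interpolation=2)]))
```

```text
(553.3, 29.3, 252.5) tool delta mm [ 4.5 15.   1.8]
(571.3, 193.2, 252.5) tool delta mm [ 36.  160.9   0. ]
t 9.65 at [552.7  13.6 254.3] [5.148e-01 3.098e+00 2.000e-04] axes [[-0.9463, 0.3234, 0.0011], [0.3234, 0.9463, -0.0], [-0.0011, 0.0003, -1.0]] 15.685208674123697 [-0.1  0.6 -3.4] [ 0.    0.54  1.88 -0.    0.73 -1.24]
```

View pics/g3.png

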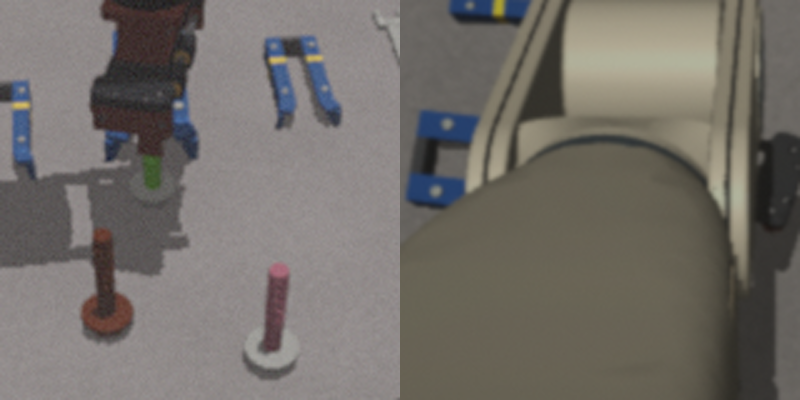

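Run:
```python
from h import *
a=ctrl.get_image('side')[:,:,::-1]
cv2.imwrite('pics/g4.png',cv2.resize(a[110:190,200:300],(800,640),interpolation=2)[:600])
print(at('side',(241.0,173),21), proj('side',[[552.7,13.6,22],[552.7,13.6,65]]))
```

```text
[553.31483507  15.26854213] [[240.82853691 173.19010613]
 [240.52843239 159.52089134]]
```

View pics/g4.png

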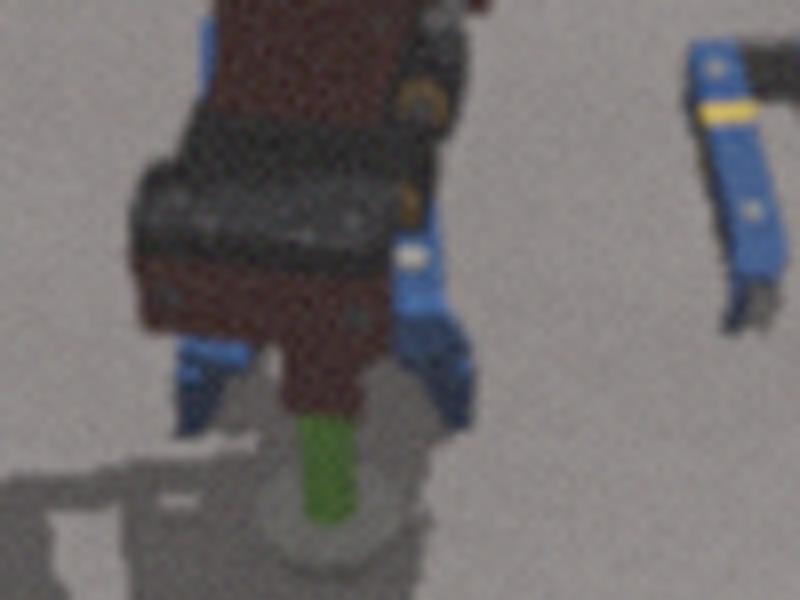

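Request:
jog_arm([
  [[0.0032, 0.0095, 0.001, 0, 0, 0, 1], [0.0022, 0.0098, 0, 0, 0, 0, 1], [0.0022, 0.0098, 0, 0, 0, 0, 1], [0.0022, 0.0098, 0, 0, 0, 0, 1], [0.0022, 0.0098, 0, 0, 0, 0, 1], [0.0022, 0.0098, 0, 0, 0, 0, 1], [0.0022, 0.0098, 0, 0, 0, 0, 1], [0.0022, 0.0098, 0, 0, 0, 0, 1], [0, 0, 0, 0, 0, 0, 1], [0, 0, 0, 0, 0, 0, 1]],
])

```text
t: 10.63
ee_pos: [560.0, 94.5, 252.6]
orientation: [0.512, 3.1, -0.0]
ft_force: [-0.2, -0.6, -3.5]
width: 15.5
```

Run:
```python
from h import *
go((571.3,193.2,252.5))
a=ctrl.get_image('side')[:,:,::-1]
cv2.imwrite('pics/g5.png',cv2.resize(a[105:185,200:300],(800,640),interpolation=2)[:600])
```

```text
(571.3, 193.2, 252.5) tool delta mm [21.  97.   0.1]
t 10.6333 at [560.   94.5 252.6] [ 5.1220e-01  3.0995e+00 -2.0000e-04] axes [[-0.9468, 0.3217, -0.0], [0.3217, 0.9468, -0.0001], [-0.0, -0.0001, -1.0]] 15.543811956895398 [-0.2 -0.6 -3.5] [ 0.15  0.56  1.84 -0.    0.74 -1.1 ]
```

View pics/g5.png

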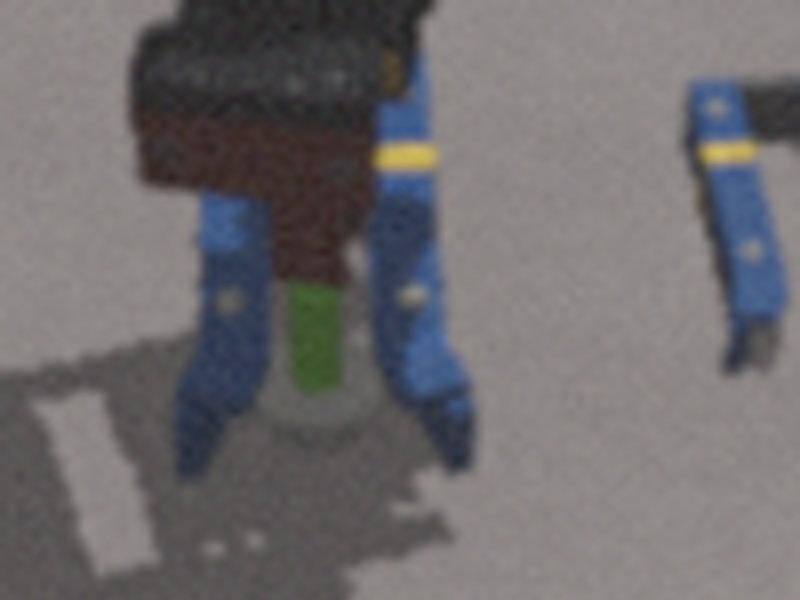

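The flange is inside the rail mouth, centred between the lips (shank at crop x of about 316, lips at 270 and 375), and there's no contact force. I'll continue along the slot.

Request:
jog_arm([
  [[0.0021, 0.0097, 0, 0, 0, 0, 1], [0.0021, 0.0097, 0, 0, 0, 0, 1], [0.0021, 0.0097, 0, 0, 0, 0, 1], [0.0021, 0.0097, 0, 0, 0, 0, 1], [0.0021, 0.0097, 0, 0, 0, 0, 1], [0.0021, 0.0097, 0, 0, 0, 0, 1], [0.0021, 0.0097, 0, 0, 0, 0, 1], [0.0021, 0.0097, 0, 0, 0, 0, 1], [0.0021, 0.0097, 0, 0, 0, 0, 1], [0.0021, 0.0097, 0, 0, 0, 0, 1], [0, 0, 0, 0, 0, 0, 1], [0, 0, 0, 0, 0, 0, 1], [0, 0, 0, 0, 0, 0, 1]],
])

```text
t: 11.77
ee_pos: [571.3, 192.4, 252.5]
orientation: [-0.514, -3.099, 0.001]
ft_force: [0.1, -0.3, -3.3]
width: 15.9
```

Run:
```python
from h import *
go((571.3,193.2,248.6))
a=ctrl.get_image('side')[:,:,::-1]
cv2.imwrite('pics/g6.png',cv2.resize(a[90:170,200:300],(800,640),interpolation=2)[:600])
```

```text
(571.3, 193.2, 248.6) tool delta mm [0.3 0.8 3.9]
t 11.7667 at [571.3 192.4 252.5] [-5.1380e-01 -3.0989e+00  6.0000e-04] axes [[-0.9465, 0.3227, -0.0004], [0.3227, 0.9465, -0.0003], [0.0003, -0.0004, -1.0]] 15.917714749056268 [ 0.1 -0.3 -3.3] [ 0.31  0.6   1.76 -0.    0.78 -0.94]
```

View pics/g6.png

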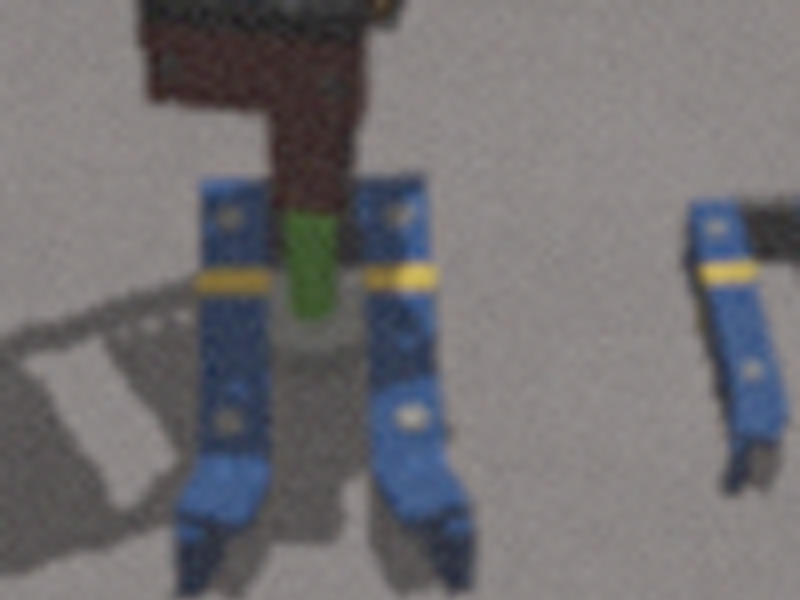

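The shank is level with the yellow mark, centred in the slot. I'll lower it about 4 mm to the bench.

Request:
jog_arm([
  [[0, 0.0006, 0.001, 0, 0, 0, 1], [0, 0, 0.001, 0, 0, 0, 1], [0, 0, 0.001, 0, 0, 0, 1], [0, 0, 0.0005, 0, 0, 0, 1], [0, 0, 0, 0, 0, 0, 1], [0, 0, 0, 0, 0, 0, 1]],
])

```text
t: 12.32
ee_pos: [571.6, 193.0, 249.1]
orientation: [-0.514, -3.099, 0.0]
ft_force: [-0.2, 0.0, -3.6]
width: 15.7
```

Request:
jog_arm([
  [[0, 0, 0.0004, 0, 0, 0, 1], [0, 0, 0.0004, 0, 0, 0, 1], [0, 0, 0, 0, 0, 0, 1], [0, 0, 0, 0, 0, 0, 1]],
])

```text
t: 12.65
ee_pos: [571.7, 193.1, 248.6]
orientation: [0.514, 3.099, 0.0]
ft_force: [0.7, -1.1, -2.0]
width: 15.9
```

Request:
jog_arm([
  [[0, 0, 0.0003, 0, 0, 0, 1], [0, 0, 0, 0, 0, 0, 1], [0, 0, 0, 0, 0, 0, 1]],
])

```text
t: 12.9
ee_pos: [571.7, 193.1, 248.5]
orientation: [0.514, 3.099, 0.0]
ft_force: [-1.7, -0.5, 4.1]
width: 15.9
```

The force has reversed, so the head is resting on the bench. I'll open and retreat upward.

Request:
jog_arm([
  [[0, 0, 0, 0, 0, 0, 0.5], [0, 0, 0, 0, 0, 0, 0.3], [0, 0, 0, 0, 0, 0, 0], [0, 0, 0, 0, 0, 0, -0.5], [0, 0, 0, 0, 0, 0, -1], [0, 0, 0, 0, 0, 0, -1], [0, 0, 0, 0, 0, 0, -1], [0, 0, 0, 0, 0, 0, -1], [0, 0, 0, 0, 0, 0, -1], [0, 0, 0, 0, 0, 0, -1]],
])

```text
t: 13.73
ee_pos: [571.6, 193.1, 248.1]
orientation: [0.514, 3.099, -0.0]
ft_force: [0.0, 1.2, 0.8]
width: 78.7
```

Request:
jog_arm([
  [[0, 0, -0.005, 0, 0, 0, -1], [0, 0, -0.015, 0, 0, 0, -1], [0, 0, -0.02, 0, 0, 0, -1], [0, 0, -0.02, 0, 0, 0, -1], [0, 0, -0.02, 0, 0, 0, -1], [0, 0, -0.02, 0, 0, 0, -1], [0, 0, -0.02, 0, 0, 0, -1], [0, 0, -0.02, 0, 0, 0, -1], [0, 0, -0.01, 0, 0, 0, -1], [0.012, 0.036, 0, 0, 0, 0, -1], [0.012, 0.036, 0, 0, 0, 0, -1], [0.012, 0.036, 0, 0, 0, 0, -1], [0.012, 0.036, 0, 0, 0, 0, -1], [0.012, 0.036, 0, 0, 0, 0, -1], [0.012, 0.036, 0, 0, 0, 0, -1], [0.012, 0.036, 0, 0, 0, 0, -1], [0, 0, 0, 0, 0, 0, -1], [0, 0, 0, 0, 0, 0, -1]],
])

```text
t: 15.23
ee_pos: [572.7, 460.5, 397.1]
orientation: [-0.51, -3.099, 0.001]
ft_force: [0.1, -0.3, 0.3]
width: 88.0
```

Run:
```python
from h import *
go()
a=ctrl.get_image('side')[:,:,::-1];b=ctrl.get_image('top')[:,:,::-1]
cv2.imwrite('pics/g7.png',cv2.resize(a[90:170,200:300],(800,640),interpolation=2)[:600])
cv2.imwrite('pics/g8.png',cv2.resize(b[140:250,90:340],(800,352),interpolation=2))
for th in('pink_bolt','rusty_bolt','green_bolt'):
  for n in('top','side'):
    for d in ctrl.landmark_of(th,n)[:2]: print(th,n,at(n,d['uv'],0).round(1),round(d['p'],2))
```

```text
t 15.2333 at [572.7 460.5 397.1] [-5.0960e-01 -3.0994e+00  1.1000e-03] axes [[-0.9474, 0.3202, -0.0007], [0.3202, 0.9474, -0.0006], [0.0005, -0.0008, -1.0]] 87.98464122626932 [ 0.1 -0.3  0.3] [ 0.66  0.59  1.36 -0.    1.19 -0.58]
pink_bolt top [ 626.2 -194.3] 0.58
pink_bolt side [ 628.2 -191.8] 0.77
rusty_bolt top [ 493.9 -126.1] 0.88
rusty_bolt top [569.2 194.7] 0.52
rusty_bolt side [ 499.6 -131.8] 0.91
green_bolt top [567.  193.5] 0.76
green_bolt side [576.1 207.2] 0.64
```

View pics/g7.png

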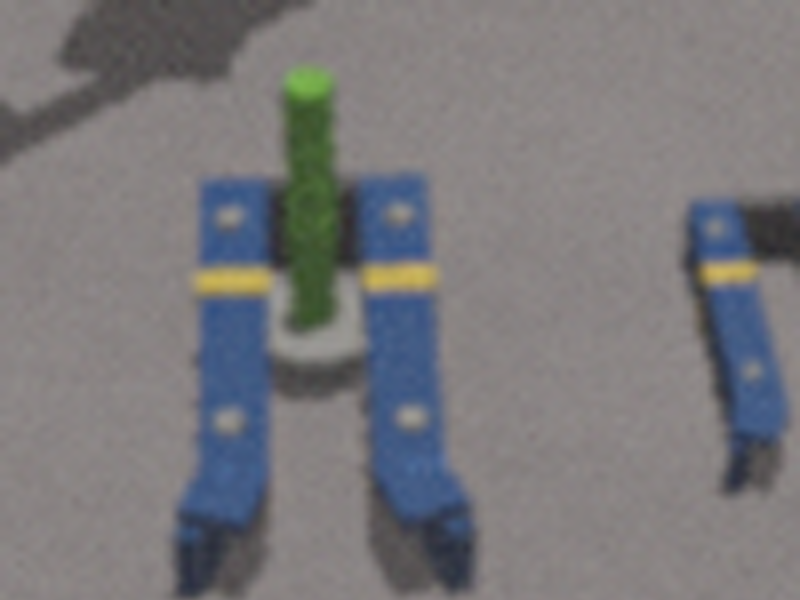

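View pics/g8.png

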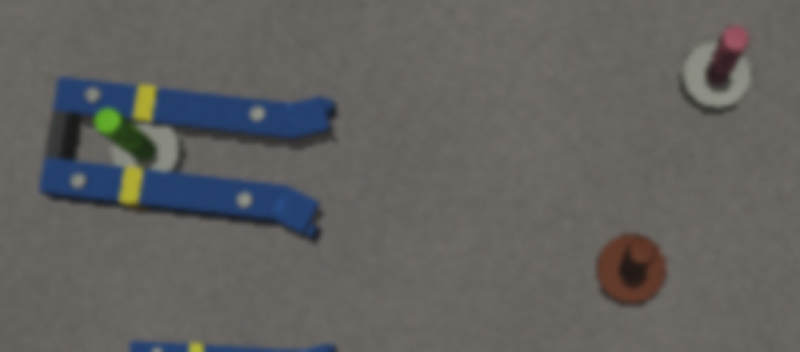

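Both views show the green bolt upright in the slot at the mark, with its flange under the lips and the bystanders still standing. I'll check the shank top numerically.

Run:
```python
from h import *
d=np.array([np.cos(np.radians(83.8)),np.sin(np.radians(83.8))])
f=lambda p,k,x0,y0:((p[0]+.5)/k-.5+x0,(p[1]+.5)/k-.5+y0)
for n,p,m in(('top',f((109,121),3.2,90,140),(570.6,194.5)),('side',f((310,80),8,200,90),(572,192))):
    q=at(n,p,110);e=q-m;print(n,q.round(1),'rail x',20+e@d,'y',e@[-d[1],d[0]])
for n,p,m in(('top',f((145,152),3.2,90,140),(570.6,194.5)),('side',f((312,319),8,200,90),(572,192))):
    q=at(n,p,18);e=q-m;print('shank foot',n,q.round(1),'rail x',20+e@d,'y',e@[-d[1],d[0]])
```

```text
top [569.  192.2] rail x 17.576054715745215 y 1.3225344725763832
side [571.1 191.1] rail x 19.031291670874623 y 0.8297127290642646
shank foot top [567.6 192.9] rail x 18.081387958669076 y 2.80351628581229
shank foot side [569.6 189. ] rail x 16.72769616256066 y 2.0631953966052508
```

Everything is within tolerance, so I'll hand the job in.

Run:
```python
from workcell import ctrl
print(ctrl.close_job(), ctrl.get_obs()['t'])
```

```text
the job is handed in; nothing more can be done
the job is handed in; nothing more can be done
```

I loaded the green bolt into the largest blue rail and released it standing upright at the yellow mark. I handed the job in at about 16 s of the 43 s allowed. I gripped it by the shank and lifted it over the other bolts. It then slid in through the flared end about 4 mm above the bench, and I set it down once the force reading showed contact.

**Bolt position:** the last pictures put the bolt at about x = 17–19 mm along the rail (target 20, allowed 5–35). Sideways it is about 1–3 mm off centre (allowed 12). It looked upright in both views, with its flange under the lips.

**Other bolts and gripper:** the pink and rusty bolts were still standing where they began. The gripper was open and well clear of everything, and the wrist force stayed within a few newtons at every reading.

**Disagreements:**
- **Cameras:** the two differ by 1–4 mm from each other. I averaged them to set targets and checked the end position relative to the mark in each.
- **Networks:** after the placing, one side-camera reading put the green bolt about 15 mm further along. It also once labelled the green bolt as "rusty". The pink bolt's reading shifted about 5–8 mm from the start. I took these as network errors, because the shank's top and foot measured in both pictures did not support a shifted green bolt and the pictures showed no change in the pink bolt.

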